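Put the dry spacer back into its slot of the graded rack

TASK

One of the flow-chamber spacers on the draining rails hangs apart from the other three: it is dry, so put it away in the graded rack, in the narrowest slot that will take it and holds it snugly, upright and fully home with its crossbar down on the rack. The sizes are not marked, so find the slot by trying it gently, easing it in and never forcing it, or the blade's edges are bruised. Leave the three wet spacers hanging where they are and everything else on the bench alone.

Things in the scene. Friction and masses are not known exactly. Their poses are not given: they have to be found in the camera images.
- spacer_a: White plastic spacer, 102 mm tall, 70-125 g. Blade 50 mm wide (x), z 0-45 mm, thickness (y) 6, 10, 14 or 18 mm: each once in the set, unmarked, not told by the name. Crossbar 78 (x) x 22 (y) mm, z 45-57 mm. Grip tab on top 32 (x) x 14 (y) mm, z 57-102 mm. Bar and tab are alike on all four. Origin: centre of the blade's lower edge, z up.
- spacer_b: Another spacer of the set, like spacer_a but for its blade thickness (6, 10, 14 or 18 mm, not known); same origin and axes.
- spacer_c: Another spacer of the set, like spacer_a but for its blade thickness (6, 10, 14 or 18 mm, not known); same origin and axes.
- spacer_d: Another spacer of the set, like spacer_a but for its blade thickness (6, 10, 14 or 18 mm, not known); same origin and axes.
- rack: Graded rack, fixed: aluminium block 84 (x) x 160 (y) mm on a 112 x 176 mm dark foot, flat top at 56 mm. Four slots along x, 58 mm long, 50 mm deep, straight-sided, no lead-in, 36 mm apart, widening towards +y; 1 to 4 black dots count them. A spacer enters from above, x along x either way; home: crossbar on the top, its origin 45 mm below the mouth. Origin: centre of the underside.
- rack_slot0 (a point): Centre of the mouth of the rack's slot 0, 7.6 mm wide (takes blades up to 6 mm), at the level of the rack's top, -54 mm along the rack's y; axes as the rack.
- rack_slot1 (a point): Centre of the mouth of the rack's slot 1, 11.6 mm wide (takes blades up to 10 mm), at the level of the rack's top, -18 mm along the rack's y; axes as the rack.
- rack_slot2 (a point): Centre of the mouth of the rack's slot 2, 15.6 mm wide (takes blades up to 14 mm), at the level of the rack's top, 18 mm along the rack's y; axes as the rack.
- rack_slot3 (a point): Centre of the mouth of the rack's slot 3, 19.6 mm wide (takes blades up to 18 mm), at the level of the rack's top, 54 mm along the rack's y; axes as the rack.
- roller0: Black sprung retaining roller in the +y wall of slot 0, across the middle of the slot, 22 mm below the mouth, 16 mm in diameter, standing 2.6 mm into the slot; springs back into the wall (3 to 4.5 N) and holds a blade that fills the slot against the other wall. A fitting blade meets it 16 to 20 mm in: 3 to 6 N down, then 1 to 2 N until home. Origin: its axis.
- roller1: Black sprung retaining roller in the +y wall of slot 1, across the middle of the slot, 22 mm below the mouth, 16 mm in diameter, standing 2.6 mm into the slot; springs back into the wall (3 to 4.5 N) and holds a blade that fills the slot against the other wall. A fitting blade meets it 16 to 20 mm in: 3 to 6 N down, then 1 to 2 N until home. Origin: its axis.
- roller2: Black sprung retaining roller in the +y wall of slot 2, across the middle of the slot, 22 mm below the mouth, 16 mm in diameter, standing 2.6 mm into the slot; springs back into the wall (3 to 4.5 N) and holds a blade that fills the slot against the other wall. A fitting blade meets it 16 to 20 mm in: 3 to 6 N down, then 1 to 2 N until home. Origin: its axis.
- roller3: Black sprung retaining roller in the +y wall of slot 3, across the middle of the slot, 22 mm below the mouth, 16 mm in diameter, standing 2.6 mm into the slot; springs back into the wall (3 to 4.5 N) and holds a blade that fills the slot against the other wall. A fitting blade meets it 16 to 20 mm in: 3 to 6 N down, then 1 to 2 N until home. Origin: its axis.
- drainer: Draining stand, fixed: white drip tray 112 (x) x 256 (y) x 12 mm; two flat steel rails along y, 8 mm wide, centred at x = -33 and +33 mm, tops at 78 mm, with 10 mm stubs above them at y = -118 and +118 mm. Spacers hang on the rails by their crossbars, blades between the rails. Origin: centre of the underside.
- drainer_lone (a point): Place on the rails, at rail-top level, 90 mm towards -y from the stand's centre, where one spacer hangs by itself (within a few mm); the other three hang 85 mm or more along +y, 40 mm apart.
- stopper: Black rubber stopper, 36 mm across, 28 mm high; origin under its centre. Leave alone.
- stopcock: Small plastic three-way tap, 60 mm long, 30 mm high; origin under its centre. Leave alone.
- dish: Glass dish, 90 mm across, 16 mm high; origin under its centre. Leave alone.
- forceps: Steel forceps lying flat, 130 mm long, 5 mm high; origin under the middle. Leave alone.
- beaker: Glass beaker, 68 mm across, 85 mm high; origin under its centre. Leave alone.
- reagent: Brown glass bottle, 54 mm across, 105 mm high; origin under its centre. Leave alone.
- jar: Clear glass jar with a white lid, 60 mm across, 70 mm high; origin under its centre. Leave alone.
Mind the look-alikes: they are no part of the job. Leave any purple or red look-alike of the spacer_b alone.

How it is judged:
By the outcome, as a careful person would: the job done as asked, in the order asked, and still so for the second after the job is handed in, with the robot touching nothing.
It also fails if it takes over 67 s, if anything falls off the work surface, if the arm or the gripper's body presses on something with over 40 N, if the wrist force passes 120 N, or if a joint passes its speed limit or range.

ROBOT

A 6-joint arm with a two-finger parallel gripper is mounted at the origin on the work surface. World frame = base frame: x ahead of the robot, y to its left, z up, the work surface at z = 0. Lengths are in mm, angles in rad, forces in N, time in s.
With the tool pointing down it reaches from about 400 to 925 mm from the base axis. Payload 3.4 kg.
Tool frame: the origin (TCP) lies between the finger pads; the fingertips stand 8 mm ahead of it and the grasp point (between the pads) lies 11 mm behind it; x points along the fingers, z is the direction in which the jaws open and shut, and the axes are right-handed (so a half turn about x gives the same grasp; the last joint's range is limited). The gripper opens to 85 mm and grips with 20 to 120 N. Pads are 22 mm wide; open, the fingers measure 114 mm over their backs; the gripper's body (76 mm by 85 mm) begins 54 mm behind the grasp point. The pads swing forward as they close: fully open they stand 13 mm farther back than shut.
Start: joints at [1.26, 0.307, 1.506, -0, 1.328, -0.073], TCP at [134.914, 558.954, 239.305] pointing down, gripper open.
Joint ranges: [-3.12, 3.12], [-1.05, 2.28], [0.14, 2.33], [-1.42, 4.57], [0.1, 2.73], [-2.68, 2.68]. Speed limits (rad/s): [2.57, 2.57, 3.14, 3.14, 3.14, 3.14].

INTERFACE

Orientations are given as a rotation vector (axis times angle).
In Python, from rig import bot gives the robot as it stands. The module is installed in compiled form; this text tells all that it offers. Calls block until the motion is done:
- bot.move_ptp(position, orientation): joint-space move of the TCP to a pose.
- bot.servo_line(position, velocity=150, rotation=None, contact_N=None): straight line of the TCP; rotation=None keeps the orientation; velocity is the mean speed in mm/s. With contact_N (N) it stops when the force on the tool has changed by that much, and returns True; else False.
- bot.move_j(angles): joint-space move.
- bot.set_gripper(opening, grasp_force=None): finger opening in mm; grasp_force is the grip in N (None keeps the last); returns when the fingers have stopped.
- bot.hold(seconds).
- bot.inverse_kinematics(position, orientation): joint angles nearest the present ones, or None.
- bot.state(): the state.
- bot.snapshot(name): name is "scene" or "top" or "wrist"; returns the picture (420x560x3 uint8, red, green, blue); there is no depth.
- bot.camera_params(name): a dict with "camera_matrix" (3x3 intrinsics, pixels), "xyz" and "orientation" of the camera in the world. Camera axes: x right, y down, z forward; pixel columns grow to the right and rows downward; lengths in mm; the calibration is good to about 2 mm. A picture is of the moment at which its call begins: read the wrist's pose just before it. camera_params takes no time and is no camera call; for the wrist camera it gives the pose at the moment of the call.
A pose or a line that the arm cannot do raises bot.PlanningError and nothing moves.
- bot.job_done(): hands the job in, once; it reports no verdict.
Trained networks look in the newest picture that a camera, given by its name, has taken for a name from the list of things; names that differ only in an ending like _2 or _b are one class to them, and where a whole thing is asked for, a point or a joint stands for the part that bears it (a point fixed in the world has none). Each returns a list of dicts, best first, with "conf" (0 to 1); they miss things now and then, are a little off and sometimes report something else, mostly with a low value. They report only what shows in the picture. A call takes as long as a camera call. They do not tell look-alikes from the thing itself.
- bot.look_for(thing, camera): "box" ([left, top, right, bottom] as shares, 0 to 1, of the picture: columns of its width, rows of its height, round what is visible of it).
- bot.place_of(thing, camera): "at" ([column, row] as shares, 0 to 1, of the picture: columns of its width, rows of its height: a listed point, or the origin of a listed thing).
The state is a dict: "time": time; "joint_pos": joint angles; "qvel": joint speeds; "effort": joint torques, N m; "eef_pos": TCP position; "ee_rot": TCP orientation; "force": force on the tool from outside, world axes, zero at the start; "wrist_torque": the same for the moment, N m; "finger_gap": finger opening in mm.
Only numpy, scipy, OpenCV 4.12 (cv2) and the standard library are available. Lean on these libraries where they do the work, as an engineer would, in place of code of your own. Each camera call takes 0.05 s, during which the arm holds its last target.

## Working session

There is one attempt and no reset: what is moved stays moved. The work goes in short steps, each a Python script; the robot and the scene stay as the last script left them, time stands still between calls to the robot, and variables do not carry over. Pictures are saved under pics/ and viewed, and the job is handed in when it is done.

```bash
mkdir -p pics; python3 - <<'E'
from rig import bot
import cv2
for n in("scene","top","wrist"):
    im=bot.snapshot(n); cv2.imwrite(f"pics/{n}0.png",im[:,:,::-1]); print(n,{k:(v.tolist() if hasattr(v,'tolist') else v) for k,v in bot.camera_params(n).items()})
for c in("scene","top"):
    for t in("spacer_a","rack","drainer"):
        print(c,t,[(d['box'],round(d['conf'],2)) for d in bot.look_for(t,c)][:6])
    for t in("rack","rack_slot0","rack_slot3","drainer","drainer_lone","spacer_a"):
        print(c,t,[(d['at'],round(d['conf'],2)) for d in bot.place_of(t,c)][:6])
s=bot.state();print(s)
E
```

```text
scene {'camera_matrix': [[465.8594395376571, 0.0, 279.4700223066705], [0.0, 465.8594395376571, 214.90894712432308], [0.0, 0.0, 1.0]], 'xyz': [1041.92087105518, 313.26083279202885, 883.6416926596997], 'orientation': [-1.2019828502454137, -2.450268202630654, 0.8192689190217027]}
top {'camera_matrix': [[528.3855067663364, 0.0, 281.55690400957104], [0.0, 528.3855067663364, 205.29592061495413], [0.0, 0.0, 1.0]], 'xyz': [422.7584145986873, -37.53985516014324, 1348.9754564863038], 'orientation': [-2.1596014937248174, 2.1905237931963226, -0.12482457240862188]}
wrist {'camera_matrix': [[306.02108924230913, 0.0, 280.0970908684817], [0.0, 306.02108924230913, 210.09296264636217], [0.0, 0.0, 1.0]], 'xyz': [73.0148107194339, 574.5849447347106, 373.0291186886195], 'orientation': [2.2971662754707407, 1.810020695800463, 0.23591113727087012]}
scene spacer_a [([0.348, 0.3276, 0.4071, 0.4112], 0.88), ([0.2784, 0.3379, 0.3298, 0.4012], 0.86), ([0.4448, 0.42, 0.4939, 0.5167], 0.8), ([0.4379, 0.2955, 0.4805, 0.3776], 0.7), ([0.4232, 0.394, 0.4718, 0.4879], 0.69), ([0.3296, 0.265, 0.3771, 0.3424], 0.62)]
sc
[... 1548 characters left out ...]
([0.755, 0.5971], 0.58), ([0.5436, 0.5081], 0.56)]
{'time': 1.05, 'joint_pos': array([ 1.26049879e+00,  3.06809159e-01,  1.50636445e+00, -2.35653956e-05,
        1.32840688e+00, -7.35016882e-02]), 'qvel': array([-0.0005066 , -0.00066152, -0.00121966, -0.00190747, -0.00118723,
        0.00173657]), 'effort': array([-3.54415242e-04, -4.57488263e+01, -2.52340400e+01,  6.73797103e-05,
        5.77885785e-04, -5.85824381e-06]), 'eef_pos': array([134.92862002, 558.96832273, 239.31309508]), 'ee_rot': array([-1.03301641,  1.31192195,  1.03299611]), 'force': array([-1.02387861, -0.21596904, -0.1342507 ]), 'wrist_torque': array([-0.00470888,  0.00127587,  0.01461057]), 'finger_gap': 85.34305045444555}
```

View pics/scene0.png

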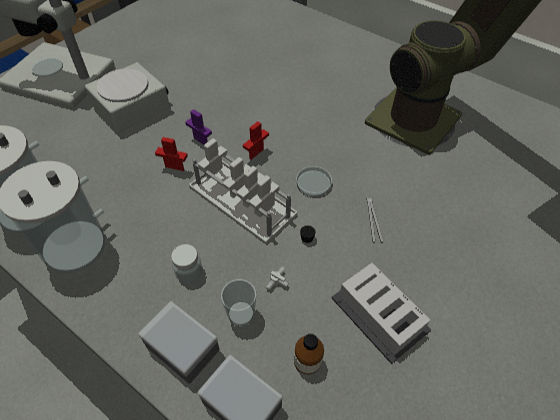

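View pics/top0.png

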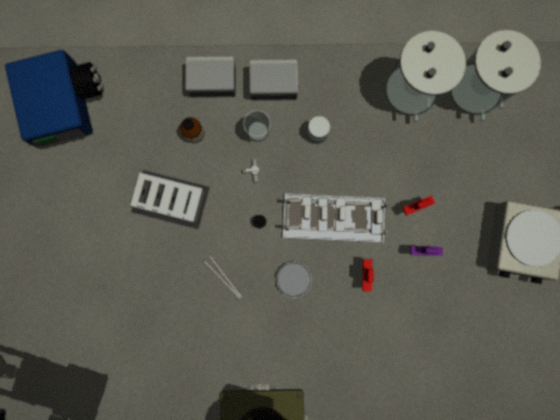

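```bash
python3 - <<'E'
import cv2
a=cv2.imread("pics/scene0.png")[80:260,140:320];b=cv2.imread("pics/top0.png")[160:300,260:460]
cv2.imwrite("pics/c1.png",cv2.resize(a,None,fx=3.3,fy=3.3,interpolation=cv2.INTER_CUBIC))
cv2.imwrite("pics/c2.png",cv2.resize(b,None,fx=4,fy=4,interpolation=cv2.INTER_CUBIC))
c=cv2.imread("pics/top0.png")[150:250,110:230]
cv2.imwrite("pics/c3.png",cv2.resize(c,None,fx=6,fy=6,interpolation=cv2.INTER_CUBIC))
E
```

```text
(no output)
```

View pics/c1.png

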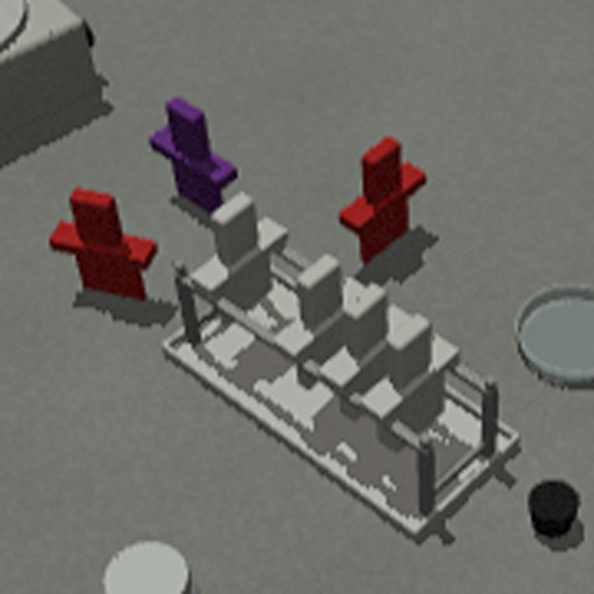

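View pics/c2.png

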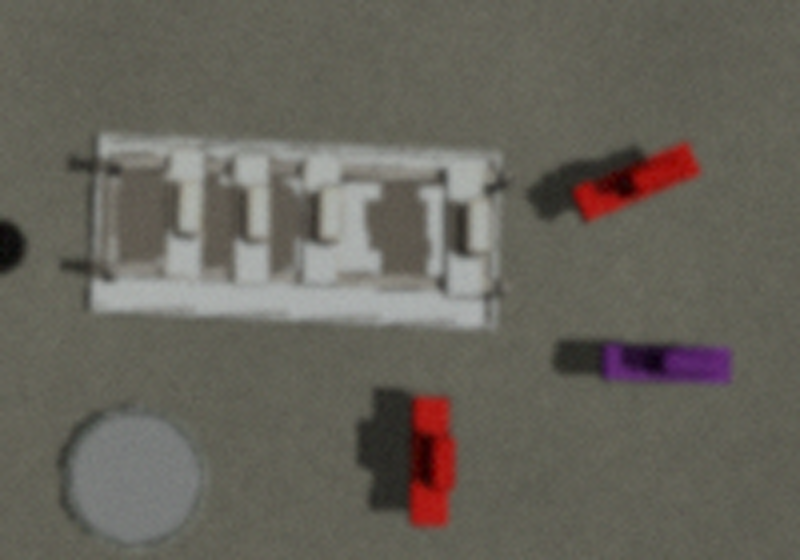

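View pics/c3.png

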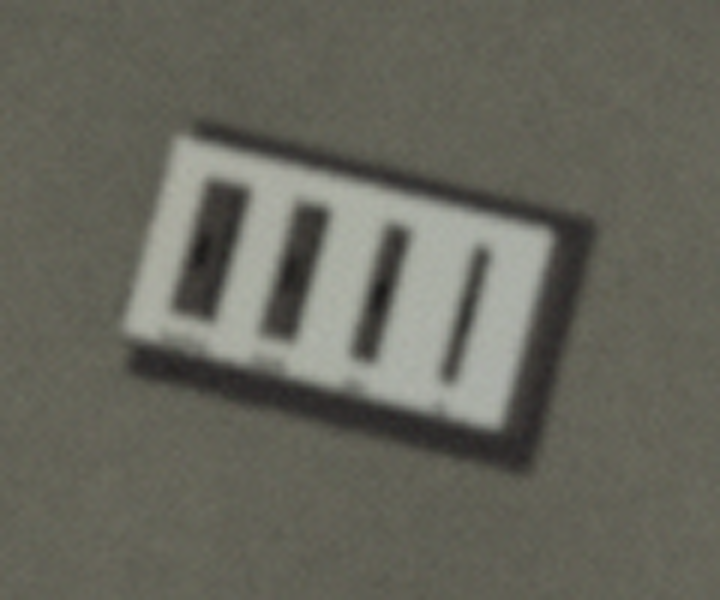

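The lone white spacer is the one at the right end of the drainer in the top view (~(375,217)), which is scene (~(211,150)). The other three are bunched at the left, and the red and purple look-alikes stand off the rails. Next I'll work out rough positions.

```bash
cat > h.py <<'E'
import numpy as np, cv2
from scipy.spatial.transform import Rotation as R
from rig import bot
def ray(cam,uv):
    K=np.array(cam["camera_matrix"]);d=R.from_rotvec(cam["orientation"]).as_matrix()@np.linalg.solve(K,[uv[0],uv[1],1.]);return np.array(cam["xyz"]),d
def onz(cam,uv,z):
    o,d=ray(cam,uv);return o+d*(z-o[2])/d[2]
def proj(cam,P):
    p=R.from_rotvec(cam["orientation"]).inv().apply(np.atleast_2d(P)-np.array(cam["xyz"]));p=p@np.array(cam["camera_matrix"]).T;return p[:,:2]/p[:,2:]
def down(yaw):
    # tool x down; tool z (jaw dir) horizontal at angle yaw in world
    z=np.array([np.cos(yaw),np.sin(yaw),0]);x=np.array([0,0,-1.]);y=np.cross(z,x)
    return R.from_matrix(np.c_[x,y,z]).as_rotvec()
def snap(n,f,s=1):
    c=bot.camera_params(n);im=bot.snapshot(n)[:,:,::-1];cv2.imwrite("pics/"+f,im);return c,im
E
python3 - <<'E'
from h import *
t=bot.camera_params("top");s=bot.camera_params("scene");wh=np.array([560,420])
f=lambda c,p,z:onz(c,np.array(p)*wh,z)[:2].round(1)
print("top slots",[f(t,p,56) for p in([.2588,.4552],[.2863,.4667],[.3136,.4702],[.332,.4712])])
# crop c3 pixel slots 3..0
print("mine",[f(t,np.array([110+u/6,150+v/6])/wh,56) for u,v in((210,250),(295,272),(381,293),(466,314))])
print("scene slots",[f(s,p,56) for p in([.6429,.6633],[.6732,.705],[.7025,.7374],[.7234,.7671])])
print("lone",f(t,[.6684,.519],78),f(s,[.3818,.3798],78))
print("drainer",f(t,[.5971,.5167],0),f(s,[.4339,.4783],0))
print("tray corners",[f(t,np.array([260+u/4,160+v/4])/wh,12) for u,v in((95,132),(500,155),(495,328),(92,308))])
print(R.from_rotvec(bot.state()['ee_rot']).as_matrix().round(2))
w=bot.camera_params("wrist");st=bot.state();T=R.from_rotvec(st['ee_rot']).as_matrix()
print("cam in tool",T.T@(np.array(w['xyz'])-st['eef_pos']),(T.T@R.from_rotvec(w['orientation']).as_matrix()).round(3))
E
```

```text
top slots [array([594.3, 280.4]), array([581.8, 242.5]), array([577.7, 205. ]), array([576.3, 179.7])]
mine [array([593.1, 280.2]), array([583.5, 245.4]), array([574.4, 210.2]), array([565.3, 175.4])]
scene slots [array([565.6, 163.7]), array([578.7, 210.9]), array([584.7, 251. ]), array([593.8, 281.4])]
lone [ 518.7 -278.5] [ 515.7 -278.3]
drainer [ 528.5 -190.8] [ 524.1 -185.5]
tray corners [array([590.8, -61.7]), array([ 572.5, -320. ]), array([ 462.4, -313. ]), array([478.7, -58.1])]
[[ 0.   -0.97  0.23]
 [ 0.    0.23  0.97]
 [-1.   -0.    0.  ]]
cam in tool [-134.43774429   63.82362694    0.96698327] [[ 0.001 -0.26   0.966]
 [ 0.    -0.966 -0.26 ]
 [ 1.     0.001 -0.001]]
```

View pics/wrist0.png

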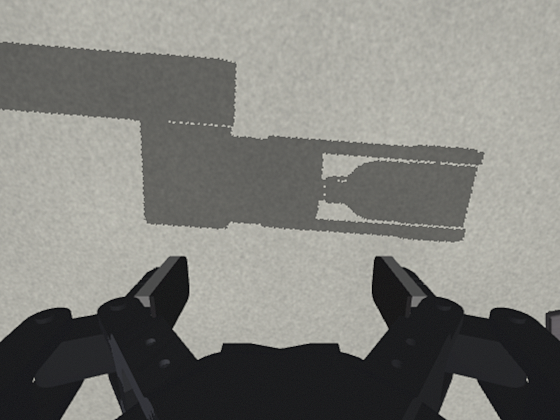

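```bash
cat >> h.py <<'E'
OFF=np.array([-134.44,63.82,0.97])
def cam_at(cpos,yaw):
    rv=down(yaw);return np.array(cpos)-R.from_rotvec(rv).apply(OFF),rv
E
python3 - <<'E'
from h import *
ry=np.deg2rad(90-14.9); dy=np.deg2rad(90-3.85)
for nm,c,ys in(("rack",(579,228,240),(ry,ry+np.pi)),("lone",(517,-278,300),(dy,dy+np.pi)),("side",(668,-288,245),(dy-np.pi/2,dy+np.pi/2))):
    for y in ys:
        p,rv=cam_at(c,y);q=bot.inverse_kinematics(p,rv);print(nm,round(y,2),p.round(0),None if q is None else np.round(q,2))
p,rv=cam_at((579,228,240),ry)
try: bot.move_ptp(p,rv)
except Exception as e: print(e)
c,im=snap("wrist","rack1.png");print(bot.state()['time'],c['xyz'],bot.state()['force'])
print([(d['at'],round(d['conf'],2)) for d in bot.place_of("rack_slot0","wrist")])
E
```

```text
rack 1.31 [640. 211. 106.] [ 0.26  0.55  1.45 -0.    1.14 -1.06]
rack 4.45 [518. 245. 106.] [0.37 0.43 1.68 0.   1.02 2.2 ]
lone 1.5 [ 581. -283.  166.] [-0.52  0.46  1.45  0.    1.23 -2.02]
lone 4.65 [ 453. -273.  166.] [-0.62  0.31  1.7   0.    1.12  1.02]
side -0.07 [ 663. -352.  111.] [-0.54  0.64  1.25  0.    1.25 -0.48]
side 3.07 [ 673. -224.  111.] None
3.3417 [578.50456438 229.13976784 240.36995463] [-0.11257336 -0.26082901 -0.59592307]
[([0.337, 0.3081], 0.97), ([0.4452, 0.3205], 0.86), ([0.5571, 0.3214], 0.86), ([0.6598, 0.3164], 0.78)]
```

View pics/rack1.png

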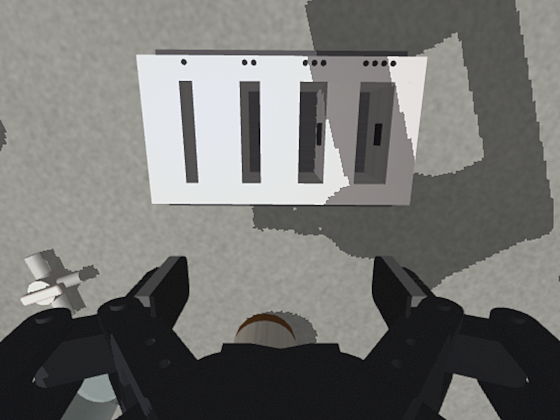

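```bash
python3 - <<'E'
from h import *
import json
from scipy.optimize import least_squares
c=bot.camera_params("wrist");json.dump({k:np.array(v).tolist() for k,v in c.items()},open("rackcam.json","w"))
im=cv2.imread("pics/rack1.png");g=cv2.cvtColor(im,cv2.COLOR_BGR2GRAY).astype(float)
crop=im[40:220,125:445];cv2.imwrite("pics/rackc.png",cv2.resize(crop,None,fx=2.5,fy=2.5,interpolation=cv2.INTER_CUBIC))
# edge list in rack coords: pts + normal; sample along each edge
E=[]
def seg(a,b,n=25):
    a=np.array(a,float);b=np.array(b,float)
    for t in np.linspace(.08,.92,n): 
        d=(b-a)/np.linalg.norm(b-a); E.append((*(a+t*(b-a)),-d[1],d[0]))
seg((-42,-80),(42,-80));seg((-42,80),(42,80));seg((-42,-80),(-42,80));seg((42,-80),(42,80))
for k,w in enumerate((7.6,11.6,15.6,19.6)):
    y=-54+36*k
    seg((-29,y-w/2),(29,y-w/2));seg((-29,y+w/2),(29,y+w/2));seg((-29,y-w/2),(-29,y+w/2),5);seg((29,y-w/2),(29,y+w/2),5)
E=np.array(E)
def world(p,xy,z):
    cc,s=np.cos(p[2]),np.sin(p[2]);return np.c_[p[0]+cc*xy[:,0]-s*xy[:,1],p[1]+s*xy[:,0]+cc*xy[:,1],np.full(len(xy),z)]
from scipy.ndimage import map_coordinates
p=np.array([578.5,228,np.deg2rad(-14.9),56.])
for it,half in enumerate((8,5,3,3,3,3)):
    a=proj(c,world(p,E[:,:2],p[3]));b=proj(c,world(p,E[:,:2]+E[:,2:]*.5,p[3]));n=b-a;n/=np.linalg.norm(n,axis=1)[:,None]
    s=np.arange(-half,half+.01,.25);P=a[:,None]+n[:,None]*s[None,:,None]
    v=map_coordinates(cv2.GaussianBlur(g,(0,0),.7),[P[...,1],P[...,0]],order=1);gr=np.abs(np.gradient(v,axis=1))
    k=gr.argmax(1);ok=gr.max(1)>5
    w=gr**2*(np.abs(s[None]-s[k][:,None])<1.3);off=(w*s).sum(1)/w.sum(1)
    T=a+n*off[:,None]
    f=lambda q:(((proj(c,world(q,E[:,:2],q[3]))-T)*n).sum(1))[ok]
    r=least_squares(f,p,loss="soft_l1",f_scale=.4);p=r.x;print(p.round(3),np.rad2deg(p[2]).round(2),np.median(abs(f(p))).round(3),ok.sum())
json.dump(p.tolist(),open("rack.json","w"))
res=f(p);print([res_.round(2) for res_ in np.array_split(res,20)] if 0 else '')
for q in world(p,np.array([[0,-54],[0,-18],[0,18],[0,54.]]),56):print(q.round(2))
E
```

```text
[ 5.82053e+02  2.28615e+02 -2.66000e-01  5.67030e+01] -15.22 0.223 329
[ 5.82087e+02  2.28568e+02 -2.65000e-01  5.59390e+01] -15.2 0.173 336
[ 5.82072e+02  2.28571e+02 -2.65000e-01  5.59500e+01] -15.16 0.163 336
[ 5.82073e+02  2.28575e+02 -2.65000e-01  5.59580e+01] -15.16 0.164 336
[ 5.82074e+02  2.28575e+02 -2.65000e-01  5.59600e+01] -15.16 0.163 336
[ 5.82074e+02  2.28576e+02 -2.65000e-01  5.59590e+01] -15.16 0.163 336

[567.95 176.46  56.  ]
[577.37 211.2   56.  ]
[586.78 245.95  56.  ]
[596.2 280.7  56. ]
```

View pics/rackc.png

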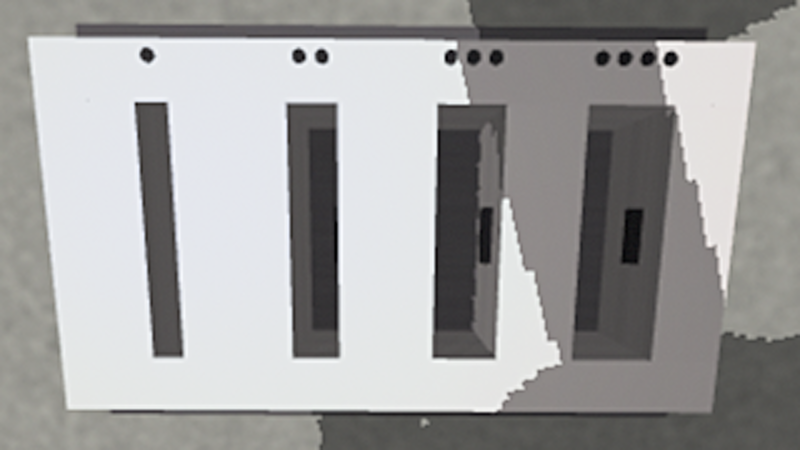

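```bash
python3 - <<'E'
from h import *
t=bot.camera_params("top")
for nm,uv in(("red1",(260+637/4,160+180/4)),("red1L",(260+575/4,160+215/4)),("red1R",(260+700/4,160+150/4)),("red2",(368,275)),("purple",(427,250)),("jar",(318,128))):print(nm,onz(t,uv,50)[:2].round(0))
dy=np.deg2rad(90-3.85)
p,rv=cam_at((517+8,-278,300),dy)   # top view over lone
p,rv=cam_at((660,-288,262),dy-np.pi/2)
s=bot.state();bot.servo_line(s['eef_pos']+[0,0,120],300)
bot.move_ptp(p+[0,0,60],rv);bot.servo_line(p,150)
c,im=snap("wrist","side1.png");print(bot.state()['time'],c['xyz'],proj(c,[[517,-278,33],[517,-278,78],[517,-278,135]]))
import json;json.dump({k:np.array(v).tolist() for k,v in c.items()},open("sidecam.json","w"))
E
```

```text
red1 [ 552. -397.]
red1L [ 530. -357.]
red1R [ 570. -437.]
red2 [ 381. -264.]
purple [ 440. -411.]
jar [ 749. -150.]
6.575 [ 661.5560549  -285.09072637  262.10458809] [[ 80.69512282 130.96340165]
 [ 32.11013785 131.81758132]
 [-78.53077807 133.76277532]]
```

View pics/side1.png

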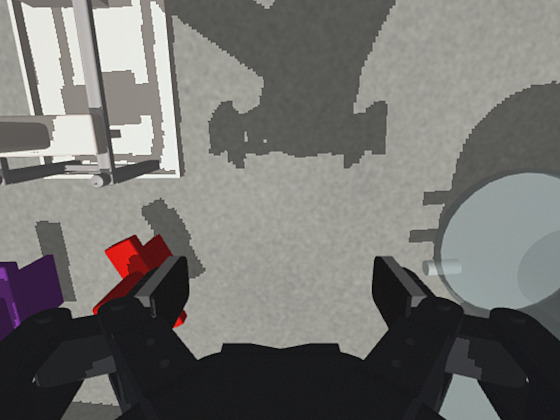

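```bash
python3 - <<'E'
from h import *
im=cv2.imread("pics/side1.png")[60:200,0:200];cv2.imwrite("pics/side1c.png",cv2.resize(im,None,fx=4,fy=4,interpolation=cv2.INTER_CUBIC))
E
```

```text
(no output)
```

View pics/side1c.png

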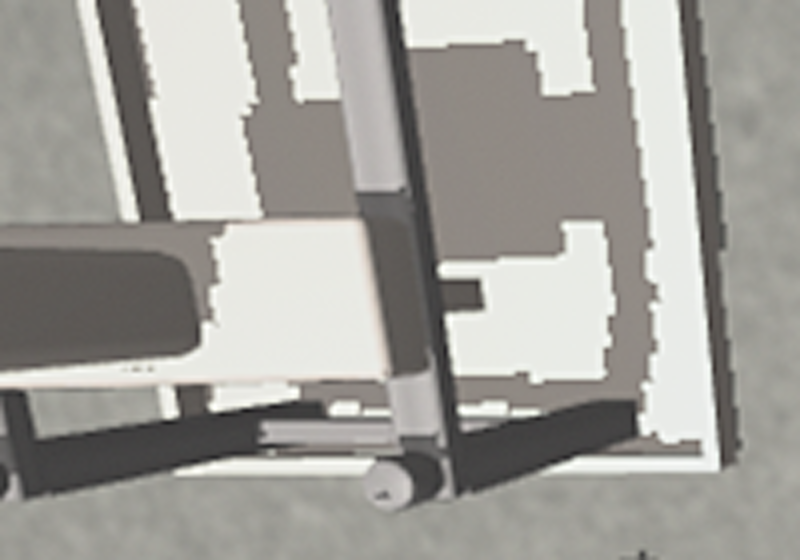

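```bash
python3 - <<'E'
from h import *
import json
c=json.load(open("sidecam.json"))
a=np.deg2rad(-3.85);X=np.array([np.cos(a),np.sin(a)]);Y=np.array([-np.sin(a),np.cos(a)]);o=np.array([517,-278.4])
for h in(3,5,7,9):
    q=[[*(o+25*X+s*h*Y),33] for s in(-1,1)];print(h,proj(c,q).round(1).tolist())
print("crop stub px col 110-121 rows",60+278/4,60+310/4)
s=bot.state();bot.servo_line(s['eef_pos']+[0,0,70],250)
dy=np.deg2rad(90-3.85)
p,rv=cam_at((517,-279,78+57+184),dy)   # tab top at ~ z135
bot.move_ptp(p,rv);bot.hold(.2)
c,im=snap("wrist","lone1.png");json.dump({k:np.array(v).tolist() for k,v in c.items()},open("lonecam.json","w"))
st=bot.state();print(st['time'],st['eef_pos'],p,c['xyz'],st['force'])
print([(np.array(d['at'])*[560,420],round(d['conf'],2)) for d in bot.place_of("spacer_a","wrist")])
E
```

```text
3 [[115.9, 135.8], [114.7, 127.3]]
5 [[116.2, 138.6], [114.3, 124.4]]
7 [[116.6, 141.5], [113.9, 121.5]]
9 [[117.0, 144.2], [113.5, 118.6]]
crop stub px col 110-121 rows 129.5 137.5
8.6333 [ 580.76283157 -284.42710559  184.4620788 ] [ 580.61084415 -284.25298067  184.56      ] [ 517.29663764 -279.4766314   318.85930566] [-0.11657797 -0.18469305  0.12077064]
[(array([138.6 ,  55.02]), 0.92), (array([279.328, 131.586]), 0.86), (array([373.912, 135.114]), 0.62), (array([170.072, 168.504]), 0.61)]
```

View pics/lone1.png

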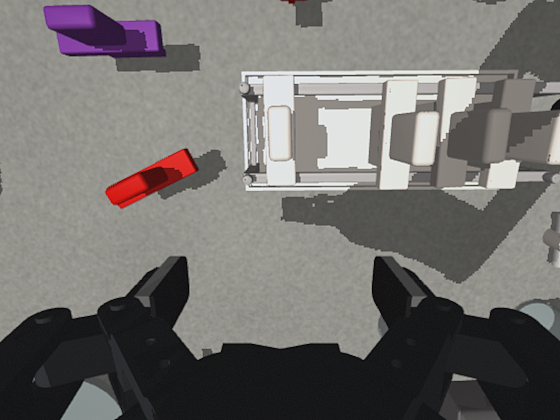

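The stub below the bar spans about 8.0 px, against 8.5 px predicted for a 6 mm blade, so slot 0 is likely; touch will decide. Candidates here:
- White spacer, tab (280,134): hanging alone on the rails.
- Three white ones at columns 425+: bunched together.
- Red (150,180) and purple (105,35): look-alikes off the rails.

The one at (280,134) fits the description. I'll check it in a crop.

```bash
python3 - <<'E'
from h import *
im=cv2.imread("pics/lone1.png")[60:200,235:375];cv2.imwrite("pics/lone1c.png",cv2.resize(im,None,fx=4.2,fy=4.2,interpolation=cv2.INTER_CUBIC))
E
```

```text
(no output)
```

View pics/lone1c.png

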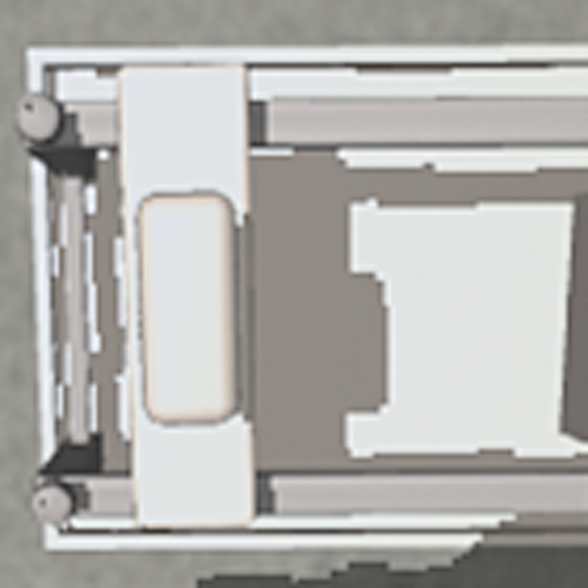

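```bash
python3 - <<'E'
from h import *
import json
c=json.load(open("lonecam.json"))
w=lambda u,v,z:onz(c,(235+(u+.5)/4.2-.5,60+(v+.5)/4.2-.5),z)[:2]
B=[w(*q,90) for q in((118,66),(248,66),(254,525),(136,525))]
print("bar",np.round(B,1).tolist(),np.mean(B,0).round(2),[np.linalg.norm(B[i]-B[(i+1)%4]).round(1) for i in range(4)])
d=B[0]+B[1]-B[2]-B[3];print("bar x-axis deg",np.rad2deg(np.arctan2(d[1],d[0])).round(2))
T=[w(*q,135) for q in((140,193),(235,193),(239,423),(144,423))]
print("tab",np.mean(T,0).round(2),[np.linalg.norm(T[i]-T[(i+1)%4]).round(1) for i in range(4)]);d=T[0]+T[1]-T[2]-T[3];print(np.rad2deg(np.arctan2(d[1],d[0])).round(2))
E
```

```text
bar [[481.4, -289.3], [482.8, -267.9], [559.4, -271.1], [558.0, -292.4]] [ 520.42 -280.19] [np.float64(21.4), np.float64(76.7), np.float64(21.3), np.float64(76.7)]
bar x-axis deg 177.67
tab [ 520.45 -280.06] [np.float64(12.9), np.float64(31.0), np.float64(13.5), np.float64(31.0)]
177.16
```

```bash
python3 - <<'E'
from h import *
import json
yaw=np.deg2rad(87.5);rv=down(yaw)
bot.set_gripper(42,60)
P=np.array([520.4,-280.1,106])
bot.move_ptp(P+[0,0,55],rv)
f0=bot.state()['force']
hit=bot.servo_line(P,120,contact_N=6);s=bot.state();print("hit",hit,s['eef_pos'],s['force']-f0)
if not hit:
    bot.set_gripper(10,60);s=bot.state();print(s['finger_gap'],s['eef_pos'],s['force']-f0,s['time'])
    bot.servo_line(P+[0,0,80],120);bot.hold(.2);s=bot.state();print(s['finger_gap'],s['force']-f0,s['time'])
    c,im=snap("wrist","held1.png");json.dump([{k:np.array(v).tolist() for k,v in c.items()},s['eef_pos'].tolist(),s['ee_rot'].tolist()],open("heldcam.json","w"))
    snap("scene","scene2.png")
E
```

```text
hit False [ 521.39471055 -280.45095724  106.28026959] [-0.25726899 -0.50187438 -1.01920915]
13.602814568947531 [ 521.25675076 -280.61210396  107.15621982] [ 0.3499953  -0.01979809  3.77013067] 10.5167
13.240596705672411 [-0.0799042  -0.49549222 -0.37004301] 11.5333
```

View pics/held1.png

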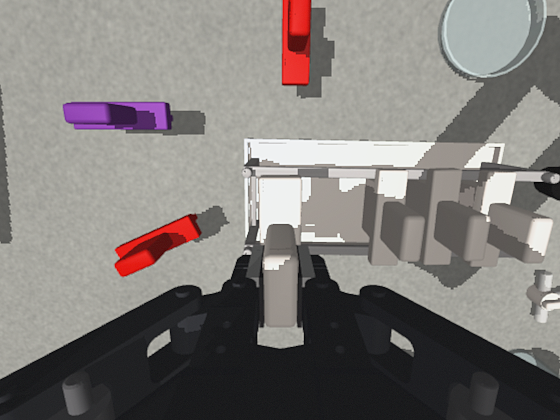

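View pics/scene2.png

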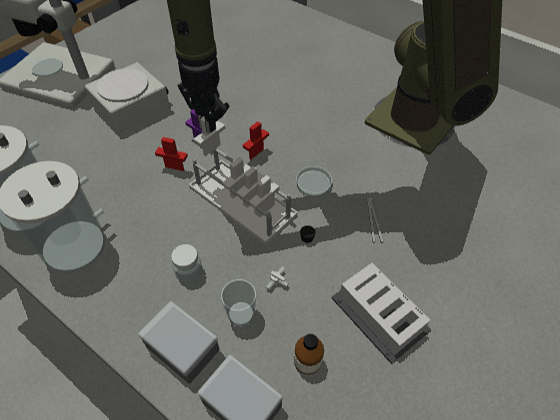

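```bash
python3 - <<'E'
from h import *
import json
c,p,r=json.load(open("heldcam.json"));Rt=R.from_rotvec(r)
# tool-frame bar top corners, x=17.16
q=np.array([[17.16,39.,-11],[17.16,39,11],[17.16,16,-11],[17.16,16,11],[17.16-45,16,-7],[17.16-45,16,7],[62+12-.0,0,0]])
u=proj(c,np.array(p)+Rt.apply(q));print(u.round(2))
im=cv2.imread("pics/held1.png");g=cv2.GaussianBlur(cv2.cvtColor(im,cv2.COLOR_BGR2GRAY),(0,0),.6).astype(float)
for row in(185,192,200,208,216):print(row,g[row,250:310].astype(int).tolist())
crop=im[160:340,220:340];cv2.imwrite("pics/held1c.png",cv2.resize(crop,None,fx=3.3,fy=3.3,interpolation=cv2.INTER_CUBIC))
E
```

```text
[[257.11 179.03]
 [301.17 179.05]
 [257.96 223.01]
 [300.36 223.03]
 [260.13 258.85]
 [297.28 258.87]
 [279.48 220.51]]
185 [158, 175, 200, 203, 199, 186, 209, 219, 186, 219, 239, 241, 240, 240, 241, 240, 240, 240, 240, 240, 240, 240, 240, 240, 240, 240, 240, 240, 240, 240, 240, 240, 240, 240, 240, 240, 240, 240, 240, 240, 240, 240, 240, 240, 240, 240, 240, 240, 241, 238, 223, 202, 217, 239, 241, 240, 240, 241, 242, 242]
192 [154, 171, 193, 200, 197, 185, 209, 218, 176, 206, 236, 242, 240, 239, 240, 240, 240, 240, 240, 240, 240, 240, 240, 240, 240, 240, 240, 240, 240, 240, 240, 240, 240, 240, 240, 240, 240, 240, 240, 240, 240, 240, 240, 240, 240, 240, 240, 240, 240, 236, 221, 213, 229, 241, 241, 240, 240, 240, 241, 242]
200 [179, 204, 202, 199, 196, 184, 209, 239, 223, 205, 233, 242, 241, 241, 240, 240, 240, 240, 240, 240, 240, 240, 240, 240, 240, 240, 240, 240, 240, 240, 240, 240, 240, 240, 240, 240, 240, 240, 240, 240, 240, 240, 240, 240, 240, 240, 240, 241, 241, 235, 218, 208, 228, 242, 244, 242, 221, 170, 159, 155]
208 [159, 180, 206, 200, 195, 181, 181, 184, 154, 192, 236, 241, 240, 240, 240, 240, 240, 240, 240, 240, 240, 240, 240, 240, 240, 240, 240, 240, 240, 240, 240, 240, 240, 240, 240, 240, 240, 240, 240, 240, 240, 240, 240, 240, 240, 240, 240, 240, 241, 235, 209, 170, 156, 156, 157, 157, 157, 157, 158, 157]
216 [154, 182, 207, 201, 193, 170, 196, 215, 157, 188, 233, 241, 241, 240, 240, 240, 240, 240, 240, 240, 240, 240, 240, 240, 240, 240, 240, 240, 240, 240, 240, 240, 240, 240, 240, 240, 240, 240, 240, 240, 240, 240, 240, 240, 240, 240, 240, 241, 241, 233, 197, 155, 153, 156, 156, 156, 156, 157, 156, 155]
```

View pics/held1c.png

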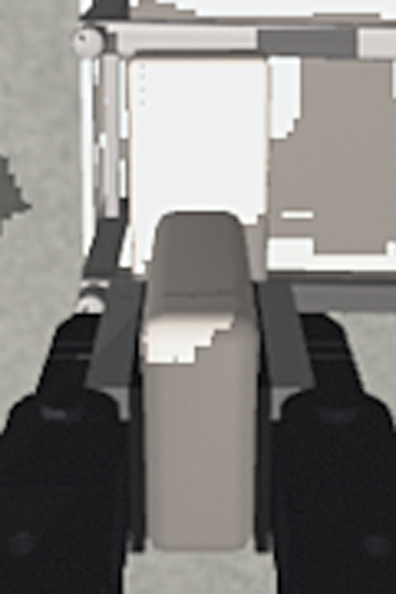

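```bash
cat >> h.py <<'E'
import json as _j
RP=[582.074,228.576,-0.2646]
RX=np.array([np.cos(RP[2]),np.sin(RP[2]),0]);RY=np.array([-np.sin(RP[2]),np.cos(RP[2]),0])
RV=down(RP[2]+np.pi/2)
def slot(k,dy=-0.3,dx=0.86):  # TCP xy for spacer centred over slot k
    return np.array([RP[0],RP[1],0])+RY*(-54+36*k+dy)+RX*dx
def rel(k):
    s=bot.state();d=s['eef_pos']-slot(k);return round(d@RX,2),round(d@RY,2),round(s['eef_pos'][2]-130.16,2)
E
python3 - <<'E'
from h import *
s=bot.state();print(s['eef_pos'],s['finger_gap'])
bot.servo_line([*s['eef_pos'][:2],262],220)
T=slot(0)
bot.move_ptp(T+[0,0,240],RV)
bot.servo_line(T+[0,0,139],150);bot.hold(.3)
s=bot.state();print(rel(0),s['force'],s['finger_gap'],s['time'])
d=R.from_rotvec(RV).inv()*R.from_rotvec(s['ee_rot']);print("rot err deg",np.rad2deg(d.as_rotvec()).round(2))
c,im=snap("wrist","pre.png")
E
```

```text
[ 520.06440416 -279.90458829  185.21426112] 13.40916623795376
(np.float64(0.44), np.float64(0.29), np.float64(9.74)) [ 0.53907421  0.35724416 -0.38851835] 13.12224067363454 14.9333
rot err deg [-0.01 -0.05 -0.09]
```

View pics/pre.png

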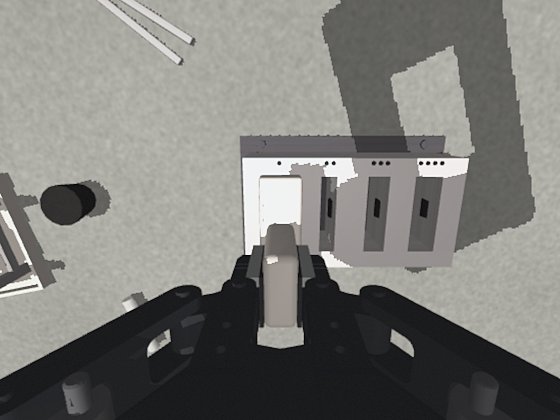

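```bash
python3 - <<'E'
from h import *
for i in range(6):
    s=bot.state();print(s['time'],rel(0),s['force'].round(2));bot.hold(.05)
E
```

```text
14.9833 (np.float64(0.28), np.float64(0.21), np.float64(9.53)) [ 0.16  0.21 -0.72]
15.0333 (np.float64(0.15), np.float64(0.16), np.float64(9.35)) [ 0.16  0.42 -1.05]
15.0833 (np.float64(0.11), np.float64(0.14), np.float64(9.21)) [-0.35  0.11 -0.48]
15.1333 (np.float64(0.03), np.float64(0.08), np.float64(9.08)) [ 0.26  0.06 -0.65]
15.1833 (np.float64(-0.04), np.float64(0.05), np.float64(8.97)) [-0.12 -0.1  -0.77]
15.2333 (np.float64(-0.03), np.float64(0.04), np.float64(8.92)) [ 0.23  0.22 -0.24]
```

```bash
python3 - <<'E'
from h import *
f0=np.mean([(bot.hold(.03),bot.state()['force'])[1] for _ in range(4)],0)
hit=bot.servo_line(slot(0)+[0,0,130.16-12],14,contact_N=3)
s=bot.state();print(hit,rel(0),(s['force']-f0).round(2),s['wrist_torque'].round(2),s['time'])
if hit:
    bot.hold(.15);s=bot.state();print(rel(0),(s['force']-f0).round(2))
E
```

```text
False (np.float64(0.08), np.float64(0.03), np.float64(-11.91)) [ 0.17  1.   -0.41] [-0.01  0.02  0.03] 17.0583
```

The blade went 12 mm into slot 0 with no resistance. Next comes the roller, still gently.

```bash
python3 - <<'E'
from h import *
f0=np.mean([(bot.hold(.03),bot.state()['force'])[1] for _ in range(4)],0)
for d in list(range(14,45,2)):
    hit=bot.servo_line(slot(0)+[0,0,130.16-d],16,contact_N=8)
    s=bot.state();print(d,hit,rel(0),(s['force']-f0).round(2),round(s['time'],2))
    if hit: break
E
```

```text
14 False (np.float64(-0.17), np.float64(-0.09), np.float64(-14.2)) [-0.05 -0.29 -1.2 ] 17.47
16 False (np.float64(-0.11), np.float64(-0.06), np.float64(-16.16)) [ 0.18 -0.51  0.17] 17.74
18 False (np.float64(0.2), np.float64(-0.49), np.float64(-18.0)) [-0.68 -3.35  0.48] 18.02
20 False (np.float64(0.24), np.float64(-0.5), np.float64(-20.07)) [ 0.29 -4.21  2.73] 18.29
22 False (np.float64(-0.13), np.float64(-0.34), np.float64(-22.39)) [ 0.87 -4.13  0.41] 18.57
24 False (np.float64(-0.33), np.float64(-0.23), np.float64(-24.45)) [-1.27 -3.93 -0.9 ] 18.84
26 False (np.float64(-0.3), np.float64(-0.15), np.float64(-26.32)) [-0.46 -5.07 -1.35] 19.12
28 False (np.float64(-0.15), np.float64(-0.07), np.float64(-28.23)) [-0.66 -3.64 -1.27] 19.39
30 False (np.float64(0.0), np.float64(-0.04), np.float64(-30.15)) [-0.3  -3.85 -0.1 ] 19.67
32 False (np.float64(0.06), np.float64(-0.04), np.float64(-32.14)) [-0.47 -5.22 -0.34] 19.94
34 False (np.float64(0.07), np.float64(-0.02), np.float64(-34.12)) [-0.9  -4.06 -0.47] 20.22
36 False (np.float64(0.01), np.float64(-0.03), np.float64(-36.19)) [ 0.22 -3.32  0.07] 20.49
38 False (np.float64(-0.04), np.float64(-0.04), np.float64(-38.19)) [-0.1  -3.88  0.03] 20.77
40 False (np.float64(-0.09), np.float64(-0.07), np.float64(-40.21)) [-0.57 -4.83 -0.76] 21.04
42 False (np.float64(-0.05), np.float64(-0.05), np.float64(-42.2)) [-0.37 -5.32  0.6 ] 21.32
44 False (np.float64(-0.07), np.float64(-0.06), np.float64(-44.2)) [-0.92 -3.76 -0.4 ] 21.59
```

The roller presses with about 4 N sideways, so the fit is snug. Now I'll seat the crossbar.

```bash
python3 - <<'E'
from h import *
f0=np.mean([(bot.hold(.03),bot.state()['force'])[1] for _ in range(4)],0)
hit=bot.servo_line(slot(0)+[0,0,130.16-49],10,contact_N=6)
s=bot.state();print(hit,rel(0),(s['force']-f0).round(2),s['time'])
bot.hold(.2);s=bot.state();print(rel(0),(s['force']-f0).round(2),s['time'])
c,im=snap("wrist","seat.png");snap("scene","seats.png")
E
python3 - <<'E'
import cv2
im=cv2.imread("pics/seat.png")[100:330,180:480];cv2.imwrite("pics/seatc.png",cv2.resize(im,None,fx=2.5,fy=2.5))
im=cv2.imread("pics/seats.png")[200:380,300:460];cv2.imwrite("pics/seatsc.png",cv2.resize(im,None,fx=3.3,fy=3.3))
E
```

```text
True (np.float64(-0.03), np.float64(-0.32), np.float64(-45.0)) [-1.5   3.2   5.84] 22.0167
(np.float64(-0.05), np.float64(-0.49), np.float64(-45.02)) [-0.03  4.35  6.  ] 22.2167
```

View pics/seatc.png

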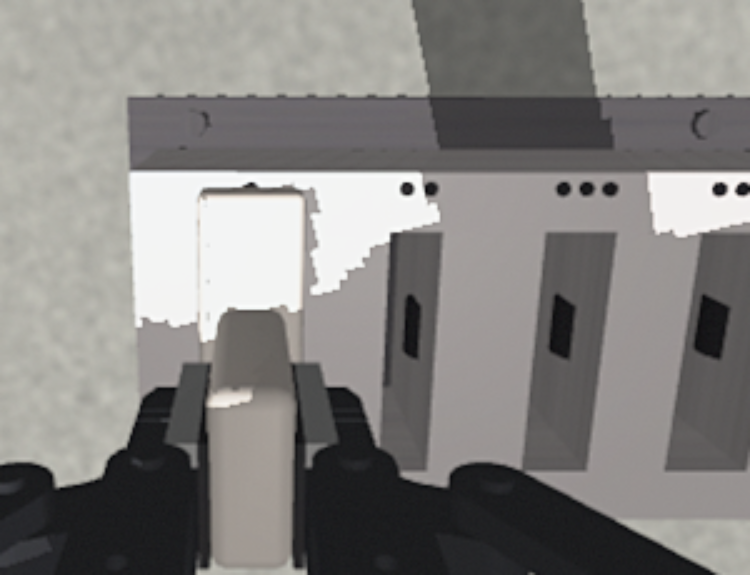

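View pics/seatsc.png

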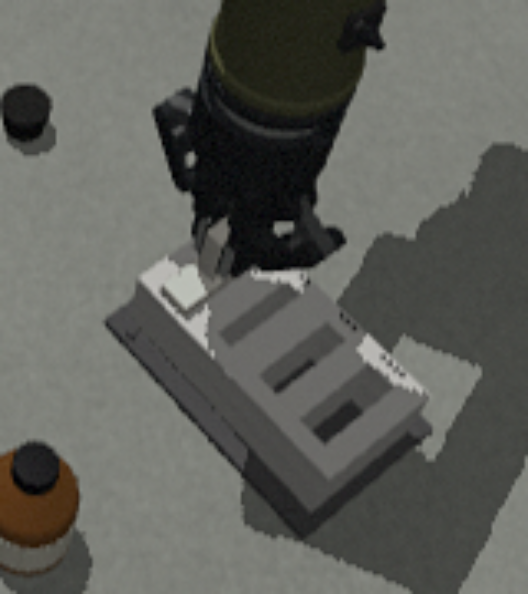

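Firm contact came at exactly 45.0 mm, so it is home. I'll release and retreat.

```bash
python3 - <<'E'
from h import *
bot.set_gripper(34);s=bot.state();print(s['finger_gap'],s['force'])
hit=bot.servo_line([*s['eef_pos'][:2],s['eef_pos'][2]+50],60,contact_N=8);print(hit)
bot.servo_line([*s['eef_pos'][:2],240],200)
p,rv=cam_at((579,228,285),RP[2]+np.pi/2);bot.move_ptp(p,rv);bot.hold(.4)
c,im=snap("wrist","fin.png");snap("scene","fins.png");print(bot.state()['time'])
Y=np.array([0,0,0])
o=np.array([RP[0],RP[1],0])+RY*-54
for z,a,b in((68,39,11),(113,16,7)): print(z,proj(c,[o+RX*i*a+RY*j*b+[0,0,z] for i,j in((-1,-1),(-1,1),(1,1),(1,-1))]).round(1).tolist())
cv2.imwrite("pics/finc.png",cv2.resize(im[40:220,120:440],None,fx=2.5,fy=2.5))
g=cv2.imread("pics/fins.png");cv2.imwrite("pics/finsc.png",np.hstack([cv2.resize(g[100:260,140:320],(450,400)),cv2.resize(g[240:370,320:440],(350,400))]))
E
```

```text
33.83410773450373 [0.35810014 0.50781629 0.0179198 ]
False
25.3583
68 [[183.7, 70.5], [217.1, 70.6], [222.9, 187.3], [192.5, 187.2]]
113 [[169.1, 102.1], [195.2, 102.1], [199.3, 162.2], [174.5, 162.2]]
```

View pics/finc.png

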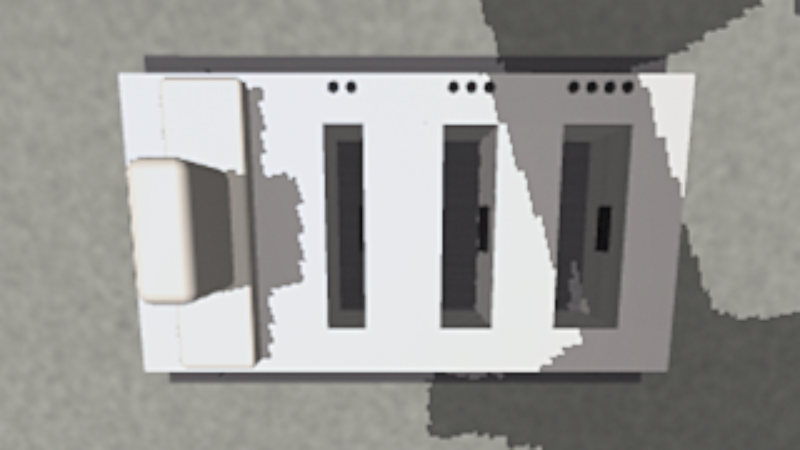

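View pics/finsc.png

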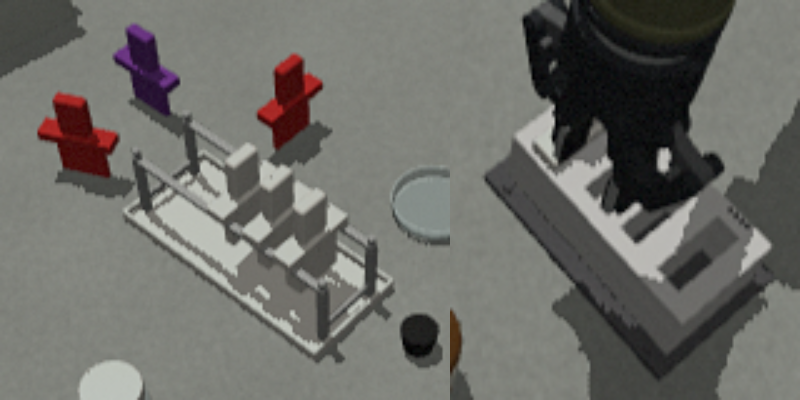

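```bash
python3 - <<'E'
from h import *
s=bot.state();print(s['force'],s['time']);bot.job_done()
E
```

```text
[-0.83376163  0.62545092 -0.37993811] 25.3583
the job is handed in; nothing more can be done
```

I put the lone dry spacer away in slot 0, the narrowest one (one dot), and handed the job in at about 25 s.

- **Choosing the slot:** The side view of the hanging spacer suggested a 6 mm blade, so slot 0 was the only one I tried. The blade went in freely to about 16 mm and then met the roller, with about 3 N downward and a steady 4 N sideways. That is the snug fit described.
- **Seating:** The crossbar met the rack's top at 45.0 mm with about 6 N. No contact limit tripped before that.
- **After release:** The wrist picture shows the bar within about 1 px of its expected home position. The tab's sides read 1–3 px off, which I put down to its rounded edges. The spacer looks upright.
- **Everything else:** The last scene picture shows the three wet spacers still hanging and the look-alikes untouched. I did not check every other item on the bench separately. In that picture the gripper partly hid the rack, so the check on the placed spacer rests on the wrist picture.

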